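# Switch on the bread warmer in order

## Task

Switch on the bread warmer from its radio switch boxes: press in the blue button (fan), then the red one (heater), then the yellow one (lamp), each gently with the fingertips until it is fully in; it stays in by itself. Leave the green button (slicer) up, do not lift or shove the boxes, and leave the bread, knife, jar and crockery where they are.

Things in the scene. Friction and masses are not known exactly. Their poses are not given: they have to be found in the camera images.
- blue_top (a point): Centre of the top of the blue button (fan): a round flat blue plastic cap, 44 mm across, 16 mm tall, on a black stem on the middle of a grey switch box. Starts 96 mm above the bench; z up. The cap gives 8 mm on a soft spring (1.2 N/mm) of its own and springs back when let go; with the button in, its free top is 10 mm lower. Pressed to its hard stop it is still 24 mm above the box lid.
- blue_button (a joint): Travel of the blue button in m: 0 = up (off, as it starts), 0.010 = fully in; it stays where it is pushed to and counts as in past 0.007. Pressing squeezes the cap's spring by 2.5 mm, then the button goes in at a steady 3 N: fully in with the top pressed 12.5 mm below its start. Beyond that the force rises 1.2 N/mm to 10 N, with a hard stop 18 mm below the start.
- blue_case (a point): Centre, half-way up, of the grey steel switch box with the blue button. The box stands loose on rubber feet, 100 mm (x) by 80 mm (y) by 54 mm high, about 0.6 kg, a black collar 54 mm across and 6 mm high on its lid; the origin is 27 mm above the bench, z up.
- red_top (a point): Centre of the top of the red button (heater): a round flat red plastic cap, 44 mm across, 16 mm tall, on a black stem on the middle of a grey switch box. Starts 96 mm above the bench; z up. The cap gives 8 mm on a soft spring (1.2 N/mm) of its own and springs back when let go; with the button in, its free top is 10 mm lower. Pressed to its hard stop it is still 24 mm above the box lid.
- red_button (a joint): Travel of the red button in m: 0 = up (off, as it starts), 0.010 = fully in; it stays where it is pushed to and counts as in past 0.007. Pressing squeezes the cap's spring by 2.5 mm, then the button goes in at a steady 3 N: fully in with the top pressed 12.5 mm below its start. Beyond that the force rises 1.2 N/mm to 10 N, with a hard stop 18 mm below the start.
- red_case (a point): Centre, half-way up, of the grey steel switch box with the red button. The box stands loose on rubber feet, 100 mm (x) by 80 mm (y) by 54 mm high, about 0.6 kg, a black collar 54 mm across and 6 mm high on its lid; the origin is 27 mm above the bench, z up.
- yellow_top (a point): Centre of the top of the yellow button (lamp): a round flat yellow plastic cap, 44 mm across, 16 mm tall, on a black stem on the middle of a grey switch box. Starts 96 mm above the bench; z up. The cap gives 8 mm on a soft spring (1.2 N/mm) of its own and springs back when let go; with the button in, its free top is 10 mm lower. Pressed to its hard stop it is still 24 mm above the box lid.
- yellow_button (a joint): Travel of the yellow button in m: 0 = up (off, as it starts), 0.010 = fully in; it stays where it is pushed to and counts as in past 0.007. Pressing squeezes the cap's spring by 2.5 mm, then the button goes in at a steady 3 N: fully in with the top pressed 12.5 mm below its start. Beyond that the force rises 1.2 N/mm to 10 N, with a hard stop 18 mm below the start.
- yellow_case (a point): Centre, half-way up, of the grey steel switch box with the yellow button. The box stands loose on rubber feet, 100 mm (x) by 80 mm (y) by 54 mm high, about 0.6 kg, a black collar 54 mm across and 6 mm high on its lid; the origin is 27 mm above the bench, z up.
- green_top (a point): Centre of the top of the green button (bread slicer, not wanted now): a round flat green plastic cap, 44 mm across, 16 mm tall, on a black stem on the middle of a grey switch box. Starts 96 mm above the bench; z up. The cap gives 8 mm on a soft spring (1.2 N/mm) of its own and springs back when let go; with the button in, its free top is 10 mm lower. Pressed to its hard stop it is still 24 mm above the box lid.
- green_button (a joint): Travel of the green button in m: 0 = up (off, as it starts), 0.010 = fully in; it stays where it is pushed to and counts as in past 0.007. Pressing squeezes the cap's spring by 2.5 mm, then the button goes in at a steady 3 N: fully in with the top pressed 12.5 mm below its start. Beyond that the force rises 1.2 N/mm to 10 N, with a hard stop 18 mm below the start.
- green_case (a point): Centre, half-way up, of the grey steel switch box with the green button. The box stands loose on rubber feet, 100 mm (x) by 80 mm (y) by 54 mm high, about 0.6 kg, a black collar 54 mm across and 6 mm high on its lid; the origin is 27 mm above the bench, z up.
- loaf: Whole brown loaf, 220 x 100 x 85 mm (long along x), on the white cutting board; origin at the centre of its underside.
- half_loaf: Half brown loaf, 130 x 100 x 85 mm, pale cut face at -x, on the cutting board; origin at the centre of its underside.
- bread_knife: Bread knife lying flat on the bench, 340 mm long, handle at -x, blade to +x, 18 mm high; origin under it, 160 mm from the blade's tip.
- mug: White mug, 80 mm across, 90 mm tall, handle at +y; origin at the centre of its underside.
- jar: Amber jam jar with a steel cap, 70 mm across, 95 mm tall; origin at the centre of its underside.
- bowl: Blue bowl, 140 mm across, 50 mm high; origin at the centre of its underside.
- plate: White plate, 200 mm across, 20 mm high; origin at the centre of its underside.
Not all that is in view belongs to the job. Leave any pink or turquoise look-alike of the part that bears red_top alone. Leave any pink look-alike of the part that bears yellow_top alone.

How it is judged (in metres and radians):
On the way, in this order (a step that is already met when the one before it is completed fails the run):
1. the blue button is in (value of joint blue_button above 0.007 m), for 0.1 s.
2. the red button is in (value of joint red_button above 0.007 m), for 0.1 s.
3. the yellow button is in (value of joint yellow_button above 0.007 m), for 0.1 s.
At the end, for the whole second after the job is handed in: The blue, red and yellow buttons are in (over 7 of their 10 mm), the green one is up (under 4 mm), all four boxes stand upright within 20 mm of where they stood, and bread, knife, jar, mug, bowl and plate are within 20 mm of where they were (value of joint each of blue_button, red_button, yellow_button above 0.007 m and value of joint green_button below 0.004 m and distance of each of blue_case, red_case, yellow_case, green_case, loaf, half_loaf, bread_knife, mug, jar, bowl, plate from where it was at the start of the episode below 0.02 m and angle between each of blue_case, red_case, yellow_case, green_case's own z axis and vertical below 0.1 rad); the robot touches nothing.
It fails at once if a button is pushed in (over 4 mm) out of order: red before blue is in, or yellow before red is in ((value of joint red_button above 0.004 m and value of joint blue_button below 0.007 m) or (value of joint yellow_button above 0.004 m and value of joint red_button below 0.007 m)).
It fails at once if the green button is pushed in (over 4 mm) (value of joint green_button above 0.004 m).
It fails at once if a button or its box is pressed with more than 20 N (contact force between any of blue_box, red_box, yellow_box, green_box and the arm above 20 N or contact force between any of blue_box, red_box, yellow_box, green_box and the fingers above 20 N).
It fails at once if a switch box is lifted, tipped or shoved (moved over 20 mm) (distance of any of blue_case, red_case, yellow_case, green_case from where it was at the start of the episode above 0.02 m or angle between any of blue_case, red_case, yellow_case, green_case's own z axis and vertical above 0.2 rad).
It fails at once if bread or crockery, the jar or the knife is moved (over 20 mm) (distance of any of loaf, half_loaf, bread_knife, mug, jar, bowl, plate from where it was at the start of the episode above 0.02 m).
It also fails if it takes over 48 s, if anything falls off the work surface, if the arm or the gripper's body presses on something with over 40 N, if the wrist force passes 120 N, or if a joint passes its speed limit or range.

## Robot

A 6-joint arm with a two-finger parallel gripper is mounted at the origin on the work surface. World frame = base frame: x ahead of the robot, y to its left, z up, the work surface at z = 0. Lengths are in m, angles in degrees, forces in N, time in s.
With the tool pointing down it reaches from about 0.25 to 0.725 m from the base axis. Payload 9.7 kg.
Tool frame: the origin (TCP) lies on the centre line of the jaws, within the pads' length; the fingertips stand bot.nose_length ahead of it and the grasp point (between the pads) lies 11 mm behind it (bot.nose_length is the distance from the TCP to the fingertips, in m); z points along the fingers, y is the line along which they close (so a half turn about z gives the same grasp; the last joint's range is limited). The gripper opens to 85 mm and grips with 20 to 120 N. Pads are 22 mm wide; open, the fingers measure 114 mm over their backs; the gripper's body (76 mm by 85 mm) begins 54 mm behind the grasp point. The pads swing forward as they close: fully open they stand 13 mm farther back than shut.
Start: joints at [-71.333, 4.979, 10.078, 95.1, 0, 90], TCP at [0.176, -0.521, 0.215] pointing down, gripper open.
Joint ranges: [-179.16, 179.16], [-48.56, 103.87], [-65.8, 70.77], [-126.05, 130.52], [-82.76, 87.17], [-180, 180]. Speed limits (degrees/s): [127.2, 127.2, 147.25, 180, 180, 180].

## Interface

Orientations are given as [roll, pitch, yaw] about the fixed x, y, z axes, in that order (R = Rz(yaw) Ry(pitch) Rx(roll)).
In Python, from workcell import bot gives the robot as it stands. The module is installed in compiled form; this text tells all that it offers.
- The arm moves only by the shell command python3 -m inch 'ROWS' [OPENING] [FORCE]. ROWS is JSON, a list of rows, each a list of 4 numbers: the shift along the world's x, y, z in cm, then the turn about the world's z in degrees. A call has exactly 8 rows; each row is the pose to reach, as a shift and turn from the pose commanded when the call began; what a row does not reach only later rows make up. A row lasts 1/8 s, in which the tool goes at most 62.5 mm and 10.7 degrees, less where a joint would pass 70% of its speed; a pose out of reach is approached as far as the arm can. A call with a gripper value outside its range is refused whole. OPENING is the finger opening in cm, from 0 to 8.54, set as the call begins (- or left out, the last holds). The fingers move at their own pace and stop on an object; FORCE is the grip in N (left out, the last holds). Time passes only in rows, so rows that repeat a pose let the fingers close, or fill a call up. It gives the time, the measured TCP pose, the force, the opening and the grip force at its end, in the units of the state.
- bot.get_obs(): the state, without advancing time (a new reading comes with each control period).
- bot.camera(name): name is "scene" or "top" or "wrist"; returns a dict with "img" (420x560x3 uint8, red, green, blue), "fovy" (degrees; the focal length in pixels is half the picture's height over the tangent of half this angle, whatever the lens; pixels are square), "cx", "cy" (the principal point, pixels), "R" (3x3) and "t" (3): a world point X has camera coordinates R X + t; the wrist camera has in their place "mount" (4x4, takes a point from camera to tool coordinates, whose origin is the TCP and whose axes are the flange's). Camera axes: x right, y down, z forward; pixel columns grow to the right and rows downward; lengths in m; the calibration is good to about 2 mm. The wrist camera is an equidistant fisheye: a pixel r from the principal point sees the ray r / f radians off the axis. A picture is of the moment at which its call begins: read the wrist's pose just before it. There is no depth.
- bot.job_done(): hands the job in; it is judged then, once.
Trained networks look in a picture, given as the dict that the camera call returned (one of the last four; its "shot" number tells which), for a name from the list of things; names that differ only in an ending like _2 or _b are one class to them, and where a whole thing is asked for, a point or a joint stands for the part that bears it (a point fixed in the world has none). Each returns a list of dicts, best first, with "score" (0 to 1); they miss things now and then, are a little off and sometimes report something else, mostly with a low value. They report only what shows in the picture. A call takes as long as a camera call. They do not tell look-alikes from the thing itself.
- bot.find_in(thing, picture): "point" ([column, row] in pixels, amid what is visible of it).
- bot.landmark_of(thing, picture): "point" ([column, row] in pixels: a listed point, or the origin of a listed thing).
The state is a dict: "time": time; "q": joint angles; "qd": joint speeds; "joint_efforts": joint torques, N m; "ee_pos": TCP position; "tcp_rot": TCP orientation; "wrist_force": force on the tool from outside, world axes, zero at the start; "torque": the same for the moment, N m; "opening": finger opening in m; "grasp_force": force on a finger pad.
Only numpy, scipy, OpenCV 4.12 (cv2) and the standard library are available. Lean on these libraries where they do the work, as an engineer would, in place of code of your own. Each camera call takes 0.05 s, during which the arm holds its last target. There are 200 camera calls.

## Working session

There is one attempt and no reset: what is moved stays moved. The work goes in short steps, Python scripts to look and compute and a shell command to move; the robot and the scene stay as the last step left them, time stands still between calls to the robot, and variables do not carry over. Pictures are saved under pics/ and viewed, at most 10 in all, crops included, and the job is handed in when it is done.

```bash
mkdir -p pics
cat > h.py <<'E'
import numpy as np, cv2
from workcell import bot
def ray(p,c):
    f=c['img'].shape[0]/2/np.tan(np.radians(c['fovy'])/2)
    d=np.array([(p[0]-c['cx'])/f,(p[1]-c['cy'])/f,1]); R=np.array(c['R']);t=np.array(c['t'])
    return -R.T@t, R.T@d
def at(p,c,z):
    o,d=ray(p,c); return o+d*(z-o[2])/d[2]
def save(c,n): cv2.imwrite('pics/'+n,c['img'][:,:,::-1])
E
python3 - <<'E'
from h import *
print(bot.nose_length, bot.get_obs()['ee_pos'],bot.get_obs()['tcp_rot'],bot.get_obs()['opening'])
for n in ['top','scene']:
    c=bot.camera(n); save(c,n+'0.png')
    for k in ['blue','red','yellow','green']:
        for r in bot.landmark_of(k+'_top',c)[:4]:
            if r['score']>.2: print(n,k,np.round(r['point'],1),round(r['score'],2),np.round(at(r['point'],c,.096),3))
E
```

```text
0.008 [ 0.17596052 -0.52082581  0.21389012] [-1.79924262e+02 -5.67864888e-04  1.86661647e+01] 0.08546348132599772
top blue [374.3 219.4] 0.56 [ 0.472 -0.32   0.096]
top red [163.9 275.8] 0.68 [0.308 0.273 0.096]
top red [223.7 224.6] 0.67 [0.453 0.107 0.096]
top red [161.4 219. ] 0.52 [0.468 0.284 0.096]
top red [230.6 165.1] 0.52 [0.623 0.09  0.096]
top yellow [226.3 159.7] 0.73 [0.639 0.103 0.096]
top yellow [332.1 274.5] 0.61 [ 0.315 -0.201  0.096]
top green [299.6 157.3] 0.48 [ 0.648 -0.107  0.096]
scene blue [219.8 196.1] 0.44 [ 0.481 -0.324  0.096]
scene red [327.1 228.7] 0.59 [0.455 0.105 0.096]
scene red [380.6 249. ] 0.43 [0.463 0.294 0.096]
scene red [388.6 223.9] 0.41 [0.327 0.269 0.096]
scene yellow [301.6 256.7] 0.7 [0.621 0.102 0.096]
scene yellow [273.5 183.4] 0.58 [ 0.306 -0.201  0.096]
scene green [243.7 241.5] 0.56 [ 0.652 -0.094  0.096]
```

View pics/top0.png

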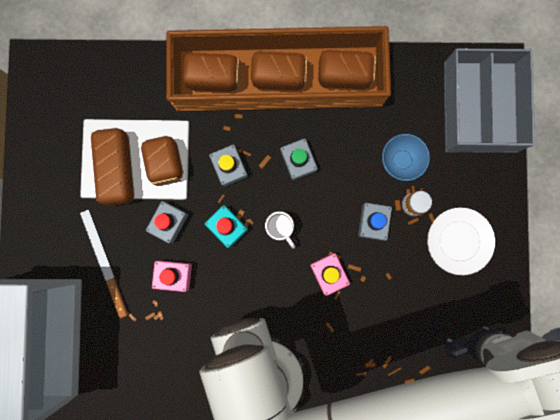

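View pics/scene0.png

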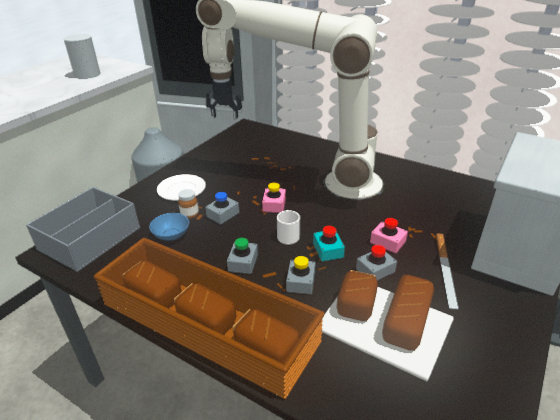

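The top view shows these candidates:
- **Red:** grey box (163,221), turquoise look-alike (225,226), pink look-alike (168,276). I choose the grey one.
- **Yellow:** grey box (227,163), pink look-alike (331,275). I choose the grey one.
- **Blue:** (378,221) only. The blue bowl at (405,157) isn't a button.
- **Green:** (299,157), to be avoided.

Next I'll measure the caps by colour and check the choice in one crop.

Run:
```python
from h import *
P={'top':{'blue':(378,221),'red':(163,221),'yellow':(227,163),'green':(299,157)},'scene':{'blue':(221,198),'red':(378,253),'yellow':(301,263),'green':(242,244)}}
H={'blue':(105,128),'red':(-6,6),'yellow':(22,35),'green':(50,85)}
tri={}
for n in P:
    c=bot.camera(n); hsv=cv2.cvtColor(c['img'],cv2.COLOR_RGB2HSV).astype(int)
    for k,(u,v) in P[n].items():
        h=hsv[...,0].copy()
        if k=='red': h[h>150]-=180
        m=(h>=H[k][0])&(h<=H[k][1])&(hsv[...,1]>170)&(hsv[...,2]>60)
        w=np.zeros_like(m); w[v-14:v+14,u-14:u+14]=1
        y,x=np.nonzero(m&w); p=(x.mean(),y.mean())
        print(n,k,len(x),np.round(p,1),(x.min(),x.max(),y.min(),y.max()),np.round(at(p,c,.091),3))
        tri.setdefault(k,[]).append(ray(p,c))
    if n=='top': cv2.imwrite('pics/crop.png',cv2.resize(c['img'][130:300,130:400,::-1],None,fx=2.9,fy=2.9,interpolation=cv2.INTER_CUBIC))
for k,L in tri.items():
    A=0;b=0
    for o,d in L:
        d=d/np.linalg.norm(d);M=np.eye(3)-np.outer(d,d);A=A+M;b=b+M@o
    print(k,np.round(np.linalg.solve(A,b),3))
```

```text
top blue 200 [377.6 220.4] (np.int64(370), np.int64(385), np.int64(213), np.int64(228)) [ 0.469 -0.33   0.091]
top red 192 [162.5 221. ] (np.int64(155), np.int64(170), np.int64(214), np.int64(228)) [0.462 0.282 0.091]
top yellow 190 [226.2 162.4] (np.int64(219), np.int64(234), np.int64(155), np.int64(169)) [0.632 0.103 0.091]
top green 84 [300.2 154.9] (np.int64(292), np.int64(306), np.int64(150), np.int64(163)) [ 0.655 -0.109  0.091]
scene blue 87 [220.8 195.9] (np.int64(215), np.int64(226), np.int64(192), np.int64(200)) [ 0.472 -0.327  0.091]
scene red 151 [377.9 250.4] (np.int64(371), np.int64(385), np.int64(245), np.int64(257)) [0.467 0.288 0.091]
scene yellow 163 [300.9 262. ] (np.int64(294), np.int64(308), np.int64(256), np.int64(269)) [0.638 0.109 0.091]
scene green 115 [241.3 242.7] (np.int64(235), np.int64(247), np.int64(238), np.int64(248)) [ 0.656 -0.101  0.091]
blue [ 0.469 -0.33   0.088]
red [0.462 0.285 0.085]
yellow [0.632 0.105 0.085]
green [ 0.654 -0.106  0.088]
```

View pics/crop.png

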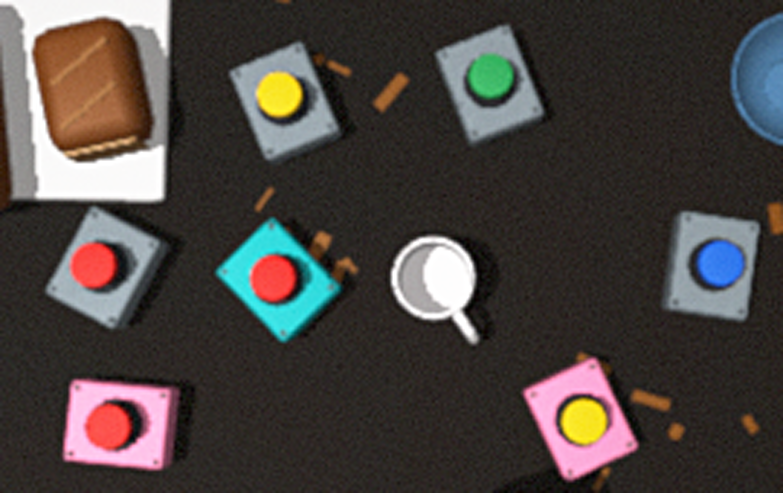

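The crop confirms it. At crop pixels, the grey-box red is at (93,265), the grey-box yellow at (280,95) and blue at (720,263), and the pink and turquoise boxes are the look-alikes. Triangulated heights are about 0.088, as they should be for the caps. Next: move above blue with the fingers closed.

```bash
python3 -m inch '[[4,2.6,0,5],[8.5,5.5,0,10],[13,8.5,0,16],[17.5,11.4,0,22],[22,14.4,-1,28],[26,17,-2.5,33],[29.4,19.2,-4,36],[29.4,19.2,-4,36]]' 0 20
python3 - <<'E'
from h import *
o=bot.get_obs(); c=bot.camera('wrist'); save(c,'w1.png'); print(o['ee_pos'],o['tcp_rot'],o['opening'],o['wrist_force'],o['q'])
M=np.array(c['mount']);print(M.round(3)); 
from scipy.spatial.transform import Rotation as Ro
R=Ro.from_euler('xyz',o['tcp_rot'],degrees=True)
f=210/np.tan(np.radians(c['fovy'])/2)
for r in bot.landmark_of('blue_top',c)[:2]:
    u=np.array(r['point'])-[c['cx'],c['cy']];n=np.linalg.norm(u);a=n/f
    d=M[:3,:3]@np.array([*(u/n*np.sin(a)),np.cos(a)])
    p=o['ee_pos']+R.apply(M[:3,3]);d=R.apply(d);print(r['point'],r['score'],p+d*(.096-p[2])/d[2])
E
```

```text
time: 1.6
ee_pos: [0.4714, -0.3271, 0.1728]
tcp_rot: [-179.9, -0.0, 54.9]
wrist_force: [0.3, -0.4, 0.2]
opening: 0.0002
grasp_force: 0.0
[ 0.47140271 -0.32709972  0.17283391] [-1.79859294e+02 -1.58018276e-02  5.48904567e+01] 0.00016606241803963752 [ 0.26702961 -0.44493189  0.16782955] [-3.47649913e+01  7.73702437e+00  8.45045343e+00  9.08540375e+01
  1.66476334e-02  9.03445122e+01]
[[-0.001 -0.95  -0.313  0.081]
 [ 1.    -0.001  0.    -0.001]
 [-0.    -0.313  0.95  -0.16 ]
 [ 0.     0.     0.     1.   ]]
[289.7, 213.2] 0.72 [ 0.4728155  -0.33001439  0.096     ]
```

View pics/w1.png

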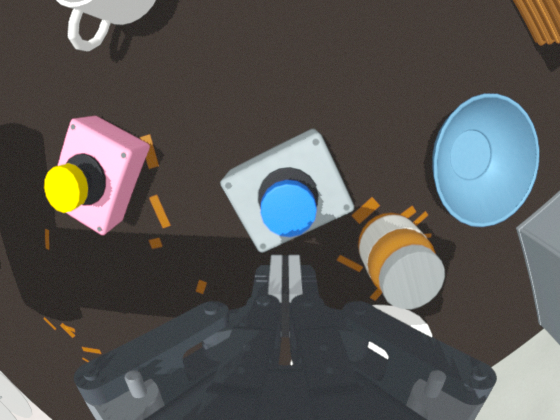

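The wrist view shows the blue cap at (290,207), just ahead of the closed fingertips at (285,260), with the jar clear at right (400,260). The measured offset is about 3 mm, so I'll descend with a small correction.

```bash
python3 -m inch '[[0.1,-0.3,-2,0],[0.1,-0.3,-4,0],[0.1,-0.3,-5.5,0],[0.1,-0.3,-6.3,0],[0.1,-0.3,-6.8,0],[0.1,-0.3,-7.2,0],[0.1,-0.3,-7.5,0],[0.1,-0.3,-7.5,0]]'
```

```text
time: 2.7
ee_pos: [0.4711, -0.332, 0.0996]
tcp_rot: [-180.0, -0.0, 54.7]
wrist_force: [-0.4, 0.2, 0.1]
opening: 0.0001
grasp_force: 0.0
```

```bash
python3 -m inch '[[0,0,-0.1,0],[0,0,-0.2,0],[0,0,-0.3,0],[0,0,-0.4,0],[0,0,-0.5,0],[0,0,-0.5,0],[0,0,-0.5,0],[0,0,-0.5,0]]'; python3 -c "
from h import *
save(bot.camera('wrist'),'w2.png')"
```

```text
time: 3.7
ee_pos: [0.471, -0.3321, 0.0946]
tcp_rot: [180.0, 0.0, 54.7]
wrist_force: [0.1, 0.4, 0.1]
opening: 0.0002
grasp_force: 0.0
```

View pics/w2.png

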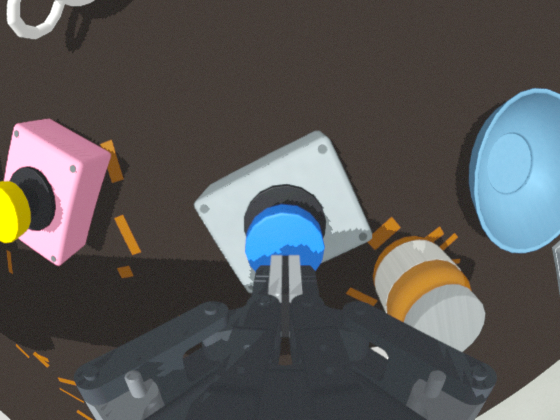

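The tips are over the cap, which spans (245-325, 205-285), and there's no contact force yet. I'll carry on down in small steps.

```bash
python3 -m inch '[[0,0,-0.1,0],[0,0,-0.2,0],[0,0,-0.3,0],[0,0,-0.4,0],[0,0,-0.4,0],[0,0,-0.4,0],[0,0,-0.4,0],[0,0,-0.4,0]]'
```

```text
time: 4.75
ee_pos: [0.471, -0.3321, 0.0906]
tcp_rot: [180.0, 0.0, 54.7]
wrist_force: [-0.0, 0.3, 0.4]
opening: -0.0001
grasp_force: 0.0
```

```bash
python3 -m inch '[[0,0,-0.05,0],[0,0,-0.1,0],[0,0,-0.15,0],[0,0,-0.2,0],[0,0,-0.25,0],[0,0,-0.25,0],[0,0,-0.25,0],[0,0,-0.25,0]]'; python3 -c "
from h import *
a=bot.camera('wrist')['img'];b=bot.camera('scene')['img'][150:240,170:290]
cv2.imwrite('pics/w3.png',np.hstack([a[130:330,170:400],cv2.resize(b,None,fx=2.22,fy=2.22,interpolation=2)[:200]])[:,:,::-1])"
```

```text
time: 5.75
ee_pos: [0.471, -0.3321, 0.0881]
tcp_rot: [180.0, 0.0, 54.7]
wrist_force: [-0.3, 1.1, -0.2]
opening: 0.0
grasp_force: 0.0
```

View pics/w3.png

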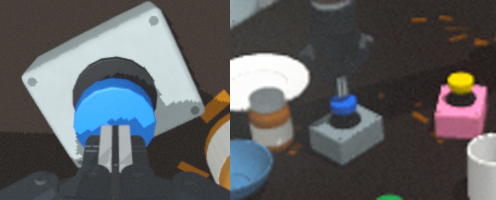

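Run:
```python
from h import *
from scipy.spatial.transform import Rotation as Ro
o=bot.get_obs(); c=bot.camera('wrist'); save(c,'w4.png'); print(o['wrist_force'],o['torque'],o['joint_efforts'])
M=np.array(c['mount']);f=210/np.tan(np.radians(c['fovy'])/2)
def pr(X):
    x=np.linalg.inv(M)@[*X,1];r=np.hypot(x[0],x[1]);a=np.arctan2(r,x[2]);return np.array([c['cx'],c['cy']])+x[:2]/r*a*f
for h in (-.02,-.01,0,.008,.016):print(h,pr((0,0,h)),pr((.011,0,h)))
R=Ro.from_euler('xyz',o['tcp_rot'],degrees=True)
hsv=cv2.cvtColor(c['img'],cv2.COLOR_RGB2HSV);m=(hsv[...,0]>100)&(hsv[...,0]<118)&(hsv[...,1]>170);m[:,:180]=0;m[:,380:]=0
y,x=np.nonzero(m);print('cap mask',x.min(),x.max(),y.min(),y.max())
t=np.linspace(0,6.28,100)
for z in (.096,.09,.083,.078):
    q=np.array([pr(R.inv().apply(np.array([.471+.022*np.cos(k),-.330+.022*np.sin(k),z])-o['ee_pos'])) for k in t]);print(z,q.min(0).round(1),q.max(0).round(1))
```

```text
[-0.33684967 -0.64337294  0.2204513 ] [ 0.01050848 -0.00279618  0.01754813] [-2.11235542e-04 -5.56951833e+01  4.69197750e+01  1.64044366e-03
 -4.53902362e-05  4.93656785e-06]
-0.02 [286.34303729 274.88725888] [286.37212358 255.06819578]
-0.01 [286.25978897 265.29184656] [286.28335871 246.24061162]
0 [286.18427259 256.63896708] [286.20338743 238.33027037]
0.008 [286.12879614 250.31283956] [286.14495627 232.5757559 ]
0.016 [286.07725123 244.45783937] [286.09089768 227.27055539]
cap mask 244 324 208 276
0.096 [242.1 221.4] [325.6 295.4]
0.09 [243.4 217.3] [324.4 289.6]
0.083 [244.8 212.8] [323.  283.2]
0.078 [245.8 209.9] [322.1 278.9]
```

```bash
python3 -c "
import cv2;a=cv2.imread('pics/w4.png')[190:300,225:345];cv2.imwrite('pics/w4c.png',cv2.resize(a,None,fx=5,fy=5,interpolation=2))"
```

```text
(no output)
```

View pics/w4c.png

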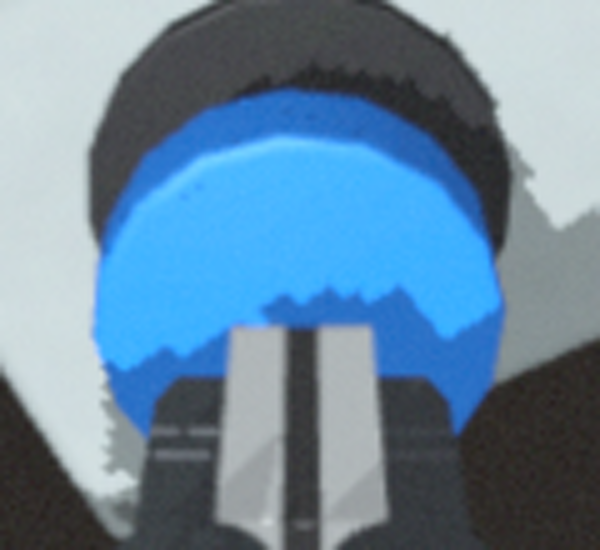

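The force stays near zero, and the cap's far edge (row 217) fits an unpressed top. The fingertips at row 255 also sit further back than the nominal nose length. So the tips are still above the cap, and I'll go on down in small steps until I feel contact.

```bash
python3 -m inch '[[0,0,-0.05,0],[0,0,-0.1,0],[0,0,-0.15,0],[0,0,-0.2,0],[0,0,-0.25,0],[0,0,-0.3,0],[0,0,-0.3,0],[0,0,-0.3,0]]'
```

```text
time: 6.9
ee_pos: [0.471, -0.3321, 0.0851]
tcp_rot: [-180.0, 0.0, 54.7]
wrist_force: [-0.2, 0.3, -0.4]
opening: -0.0002
grasp_force: 0.0
```

Run:
```python
from h import *
A=cv2.imread('pics/scene0.png')[:,:,::-1]; c=bot.camera('scene'); B=c['img']; save(c,'scene1.png')
for I in (A,B):
    h=cv2.cvtColor(np.ascontiguousarray(I[185:212,205:240]),cv2.COLOR_RGB2HSV);m=(h[...,0]>100)&(h[...,0]<128)&(h[...,1]>150)&(h[...,2]>60)
    y,x=np.nonzero(m);print(len(x),x.min()+205,x.max()+205,y.min()+185,y.max()+185,x.mean()+205,y.mean()+185, np.bincount(y))
R,t=np.array(c['R']),np.array(c['t']);f=210/np.tan(np.radians(c['fovy'])/2)
for z in (.096,.086,.078):
    p=R@[.471,-.33,z]+t;print(z,c['cx']+f*p[0]/p[2],c['cy']+f*p[1]/p[2])
cv2.imwrite('pics/s1c.png',np.hstack([cv2.resize(np.ascontiguousarray(I[165:225,190:255,::-1]),None,fx=6,fy=6,interpolation=2) for I in (A,B)]))
```

```text
98 215 226 192 201 220.69387755102042 196.14285714285714 [ 0  0  0  0  0  0  0  7 11 12 12 12 12 11 10  8  3]
77 215 226 193 201 220.88311688311688 196.7922077922078 [ 0  0  0  0  0  0  0  0  5  7 11 12 12 11 10  8  1]
0.096 220.22683107335888 194.32288026304252
0.086 220.47930140338167 196.57814775058318
0.078 220.67997361043587 198.37071285786345
```

View pics/s1c.png

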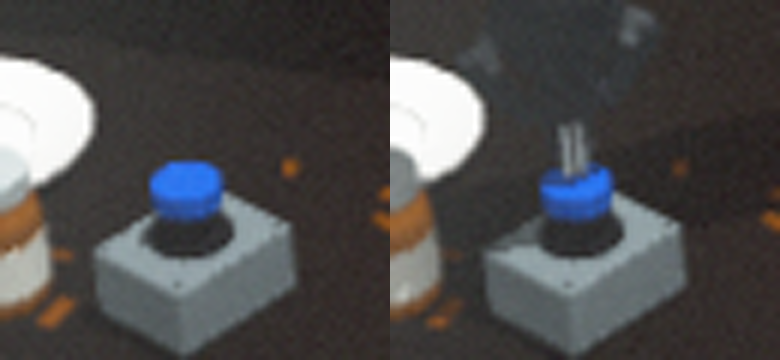

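The scene view shows the cap hasn't moved: its bottom is at row 201 both before and now, with the tips just at its top. So the zero force reading is right, and I'll continue down.

```bash
python3 -m inch '[[0,0,-0.05,0],[0,0,-0.1,0],[0,0,-0.15,0],[0,0,-0.2,0],[0,0,-0.25,0],[0,0,-0.3,0],[0,0,-0.3,0],[0,0,-0.3,0]]'
```

```text
time: 7.95
ee_pos: [0.4711, -0.3321, 0.0821]
tcp_rot: [180.0, 0.0, 54.7]
wrist_force: [-0.1, -0.7, 0.0]
opening: -0.0001
grasp_force: 0.0
```

```bash
python3 -m inch '[[0,0,-0.05,0],[0,0,-0.1,0],[0,0,-0.15,0],[0,0,-0.2,0],[0,0,-0.25,0],[0,0,-0.3,0],[0,0,-0.3,0],[0,0,-0.3,0]]'
python3 - <<'E'
from h import *
B=bot.camera('scene')['img']
h=cv2.cvtColor(np.ascontiguousarray(B[185:212,205:240]),cv2.COLOR_RGB2HSV);m=(h[...,0]>100)&(h[...,0]<128)&(h[...,1]>150)&(h[...,2]>60)
print(np.bincount(np.nonzero(m)[0]))
E
```

```text
time: 8.95
ee_pos: [0.471, -0.3321, 0.0791]
tcp_rot: [180.0, 0.0, 54.7]
wrist_force: [-0.3, -0.2, 1.2]
opening: 0.0
grasp_force: 0.3
[ 0  0  0  0  0  0  0  0  2  5  8 12 12 12 10  8  3]
```

Contact: 1.2 N at TCP z 0.079, so the cap top meets the tips at TCP z of about 0.080. Pressing about 13 mm more should put it fully in.

```bash
python3 -m inch '[[0,0,-0.2,0],[0,0,-0.4,0],[0,0,-0.6,0],[0,0,-0.8,0],[0,0,-0.95,0],[0,0,-1.1,0],[0,0,-1.15,0],[0,0,-1.15,0]]'
```

```text
time: 10.0
ee_pos: [0.4711, -0.3321, 0.0676]
tcp_rot: [180.0, 0.0, 54.7]
wrist_force: [0.1, -0.0, 1.8]
opening: 0.0001
grasp_force: 1.2
```

```bash
python3 -m inch '[[0,0,-0.05,0],[0,0,-0.1,0],[0,0,-0.15,0],[0,0,-0.2,0],[0,0,-0.2,0],[0,0,-0.2,0],[0,0,-0.2,0],[0,0,-0.2,0]]'
python3 - <<'E'
from h import *
for i in range(3):
    B=bot.camera('scene')['img']; print(bot.get_obs()['wrist_force'])
h=cv2.cvtColor(np.ascontiguousarray(B[185:212,205:240]),cv2.COLOR_RGB2HSV);m=(h[...,0]>100)&(h[...,0]<128)&(h[...,1]>150)&(h[...,2]>60)
print(np.bincount(np.nonzero(m)[0]))
E
```

```text
time: 11.0
ee_pos: [0.4711, -0.3321, 0.0657]
tcp_rot: [180.0, -0.0, 54.7]
wrist_force: [0.0, -0.6, 5.0]
opening: 0.0
grasp_force: 2.4
[ 0.68798351 -0.89340303  5.20113317]
[-0.76752679  0.77070924  4.44735349]
[ 1.23907584 -0.15623174  4.65424956]
[ 0  0  0  0  0  0  0  0  0  0  0  3  4  8 11 11 11 11  9  3]
```

The force is now 4.8 N, past the 3 N plateau, and the cap has dropped about 3 px, so blue is fully in. Retract and move to red.

```bash
python3 -m inch '[[0,0,2,0],[0,0,6,0],[0,1,10,0],[0,6,10,6],[0,12,10,12],[0,18,10,20],[0,24,10,28],[0,29,10,34]]'; python3 -m inch '[[-0.3,5,0,6],[-0.6,10,0,12],[-0.8,15,0,18],[-0.8,20,0,24],[-0.8,25,0,30],[-0.8,29,0,32],[-0.8,32.6,0,32],[-0.8,32.6,0,32]]'
cat >> h.py <<'E'
from scipy.spatial.transform import Rotation as Ro
def wl(name,fn):
    o=bot.get_obs(); c=bot.camera('wrist'); save(c,fn)
    M=np.array(c['mount']);R=Ro.from_euler('xyz',o['tcp_rot'],degrees=True);f=210/np.tan(np.radians(c['fovy'])/2)
    print(o['ee_pos'],o['q'])
    for r in bot.landmark_of(name,c)[:4]:
        u=np.array(r['point'])-[c['cx'],c['cy']];n=np.linalg.norm(u);a=n/f
        d=R.apply(M[:3,:3]@np.array([*(u/n*np.sin(a)),np.cos(a)]));p=o['ee_pos']+R.apply(M[:3,3])
        print(r['point'],r['score'],p+d*(.096-p[2])/d[2])
E
python3 -c "
from h import *
wl('red_top','w5.png')"
```

```text
time: 12.15
ee_pos: [0.4704, -0.04, 0.165]
tcp_rot: [-179.9, -0.0, 88.9]
wrist_force: [0.9, -0.9, -0.0]
opening: -0.0002
grasp_force: 0.0
time: 13.15
ee_pos: [0.4623, 0.2857, 0.1643]
tcp_rot: [-179.9, -0.0, 120.8]
wrist_force: [-0.3, 0.2, 0.2]
opening: -0.0001
grasp_force: 0.0
[0.46231725 0.28569008 0.1642591 ] [3.17051951e+01 3.44921175e+00 2.87722703e+00 8.95491102e+01
 1.60296265e-02 9.08754620e+01]
[101.8, 135.6] 0.74 [0.30663512 0.26856057 0.096     ]
[289.8, 215.8] 0.67 [0.46582607 0.28726307 0.096     ]
[182.4, 354.1] 0.46 [0.45050535 0.10823511 0.096     ]
```

View pics/w5.png

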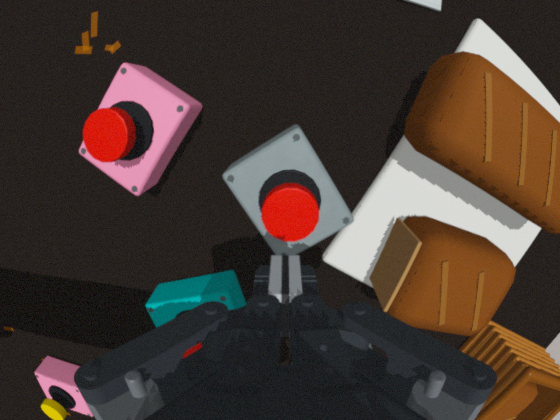

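The wrist view shows red on the grey box at (290,213). The pink look-alike is at (108,133) and turquoise at (195,295), both clear of the fingers, and the offset is about 3 mm. Descend and press.

```bash
python3 -m inch '[[0.2,0.1,-3,0],[0.2,0.1,-6,0],[0.2,0.1,-7.5,0],[0.2,0.1,-8,0],[0.2,0.1,-8.3,0],[0.2,0.1,-8.6,0],[0.2,0.1,-8.6,0],[0.2,0.1,-8.6,0]]'
```

```text
time: 14.25
ee_pos: [0.4652, 0.2851, 0.0799]
tcp_rot: [180.0, 0.0, 120.7]
wrist_force: [-0.2, -1.1, -0.5]
opening: 0.0
grasp_force: 0.0
```

```bash
python3 -m inch '[[0,0,-0.2,0],[0,0,-0.5,0],[0,0,-0.8,0],[0,0,-1.0,0],[0,0,-1.2,0],[0,0,-1.35,0],[0,0,-1.45,0],[0,0,-1.45,0]]'
```

```text
time: 15.25
ee_pos: [0.4652, 0.2851, 0.0653]
tcp_rot: [180.0, -0.0, 120.7]
wrist_force: [1.0, 0.3, 5.3]
opening: -0.0001
grasp_force: 2.5
```

Force is 5.3 N, so red is in. On to yellow.

```bash
python3 -m inch '[[0,0,2,0],[0,0,6,0],[0.5,-1,10,0],[4.5,-5,10,-5],[8.5,-9,10,-10],[12.5,-13.5,10,-16],[16.9,-18,10,-22],[16.9,-18,10,-22]]'; python3 -c "
from h import *
wl('yellow_top','w6.png')"
```

```text
time: 16.25
ee_pos: [0.6354, 0.1014, 0.1627]
tcp_rot: [-179.8, 0.0, 98.3]
wrist_force: [-0.7, -0.5, -0.2]
opening: 0.0001
grasp_force: 0.0
[0.63540581 0.10140563 0.16272737] [ 9.08386729e+00  1.76093036e+01  1.89590165e+01  9.15359477e+01
 -3.49548079e-02  9.07458460e+01]
[287.9, 206.5] 0.86 [0.63626074 0.10896085 0.096     ]
[35.4, 381.3] 0.59 [ 0.31809693 -0.20397146  0.096     ]
```

View pics/w6.png

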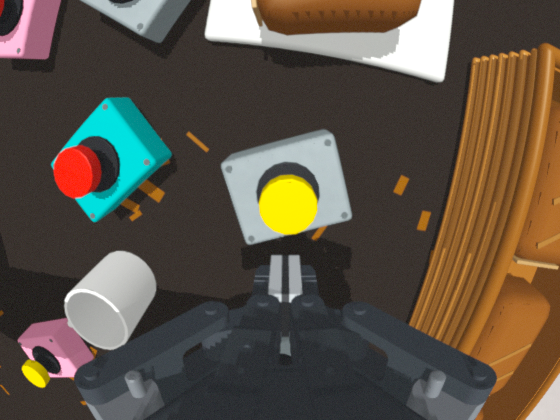

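Yellow on the grey box is at (288,205). The pink look-alike (40,370) and turquoise box (80,170) are far off, and the basket on the right is clear. Descend and press.

```bash
python3 -m inch '[[0.1,0.2,-3,0],[0.1,0.2,-6,0],[0.1,0.2,-7.5,0],[0.1,0.2,-8,0],[0.1,0.2,-8.3,0],[0.1,0.2,-8.5,0],[0.1,0.2,-8.5,0],[0.1,0.2,-8.5,0]]'
```

```text
time: 17.35
ee_pos: [0.6353, 0.1069, 0.0805]
tcp_rot: [180.0, -0.0, 98.7]
wrist_force: [0.6, 0.5, -0.4]
opening: -0.0001
grasp_force: 0.0
```

```bash
python3 -m inch '[[0,0,-0.2,0],[0,0,-0.5,0],[0,0,-0.8,0],[0,0,-1.0,0],[0,0,-1.2,0],[0,0,-1.4,0],[0,0,-1.5,0],[0,0,-1.5,0]]'
```

```text
time: 18.35
ee_pos: [0.6352, 0.107, 0.0654]
tcp_rot: [180.0, 0.0, 98.7]
wrist_force: [0.3, -0.3, 5.4]
opening: 0.0002
grasp_force: 2.5
```

Force is 5.4 N, so yellow is in. Retract, then check all the caps numerically against the start picture.

```bash
python3 -m inch '[[0,0,2,0],[0,0,5,0],[0,0,9,0],[-4,0,12,0],[-8,0,14,0],[-12,0,14,0],[-12,0,14,0],[-12,0,14,0]]'
python3 - <<'E'
from h import *
c=bot.camera('scene');save(c,'end.png');A=cv2.imread('pics/scene0.png')[:,:,::-1]
P={'blue':(221,198),'red':(378,253),'yellow':(301,263),'green':(242,244)};H={'blue':(105,128),'red':(-6,6),'yellow':(22,35),'green':(50,85)}
for k,(u,v) in P.items():
    for I in (A,c['img']):
        hsv=cv2.cvtColor(np.ascontiguousarray(I[v-14:v+16,u-14:u+14]),cv2.COLOR_RGB2HSV).astype(int);h=hsv[...,0]
        if k=='red': h[h>150]-=180
        y,x=np.nonzero((h>=H[k][0])&(h<=H[k][1])&(hsv[...,1]>150)&(hsv[...,2]>60));print(k,len(x),x.mean().round(1),y.mean().round(1))
E
```

```text
time: 19.35
ee_pos: [0.5151, 0.107, 0.2048]
tcp_rot: [-180.0, -0.0, 98.7]
wrist_force: [0.3, -0.3, 0.2]
opening: -0.0
grasp_force: 0.0
blue 98 13.7 12.1
blue 98 14.0 14.4
red 160 14.0 11.6
red 156 13.5 13.9
yellow 167 13.8 13.1
yellow 169 13.6 15.5
green 127 13.2 13.0
green 127 13.4 12.9
```

Blue, red and yellow each sit about 2.3 px (about 10 mm) lower than at the start, and green is unchanged.

```bash
python3 -c "
from workcell import bot
print(bot.job_done())"
```

```text
the job is handed in; nothing more can be done
None
```

I pressed the blue, red and yellow buttons in that order; in the final scene picture all three sit about 10 mm lower and green is unchanged, and the job was handed in with no verdict returned.

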